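# Dispense one battery cell and slide it to the tester

## Task

Press the yellow plunger of the battery-cell dispenser fully down once and let it come back up, so that a single blue cell rolls out into the V-shaped rail. Then, with the fingertips, gently slide that cell to the left along the rail until it touches the brass contact of the black test head, and leave it lying there ready to be measured. Do not pick the cell up, and leave the other cells in the dispenser and the other things on the bench where they are.

Things in the scene. Friction and masses are not known exactly. Their poses are not given: they have to be found in the camera images.
- dispenser: Battery-cell dispenser, fixed: grey base plate, inclined black magazine track with cells, steel V rail across its front, plunger tower. Origin on the bench under the magazine; x from rail to magazine (away from the robot), y left along the rail, z up. In its frame (mm): magazine |y| < 37, x -45 to 72, fences from x = -32 on, top z 40 at the front to 63 at the back; base 8 thick, x +-88, y -90 to 50, and under the rail to y = 210.
- rail_landing (a point): point on the bottom line of the V rail where the cell lands (middle of a landed cell), at x = -58, y = 0, z = 10 mm of the dispenser. The rail is parallel to y, a 90-degree V from y = -60 to 200, open above; robot-side flank 21 mm high (top 31 above the bench), other flank 14 (top 24). At its right end only a lip, 18 above the bench, at y = -61: a fingertip has room behind the landed cell.
- plunger (a joint): plunger travel in m: 0 up, 0.012 fully pressed. Sprung: 3 N to start, about 7 N fully down; returns by itself. Pressed, it drops the yellow gate before the lowest cell and holds back the others; the lowest cell rolls into the rail within about half a second. Let up, the next cell rolls to the gate.
- plunger_top (a point): centre of the top of the plunger's yellow round cap, 34 mm in diameter, 10 thick, 88 above the bench at rest; pressed straight down. It stands at x = -12, y = -64 mm of the dispenser, on a grey tower 36 x 36, 56 high.
- cell1: the lowest cell in the magazine, which comes out at the first press. All cells are alike: blue, round, 18.5 mm in diameter, 65 long, about 47 g. Origin at the cell's middle; its y axis is the long axis, parallel to the rail. Lying in the rail, its axis is 23 mm above the bench and its top 32 mm; it slides easily along the rail when pushed on its end.
- cell2: cell number 2 from the low end of the magazine; it advances one place (18.5 mm) when the plunger comes back
- cell3: cell number 3 from the low end of the magazine; it advances one place (18.5 mm) when the plunger comes back
- cell4: cell number 4 from the low end of the magazine; it advances one place (18.5 mm) when the plunger comes back
- cell5: cell number 5 from the low end of the magazine; it advances one place (18.5 mm) when the plunger comes back
- test_head: black test head clamped across the rail somewhere left of the magazine: 60 (x) x 30 (y) mm, 54 high, with a round steel thumbscrew on top up to 70. Origin on the bench under its middle, on the rail's line; axes parallel to the dispenser's.
- contact_face (a point): middle of the face of the test head's brass contact, a plate 16 mm wide and 20 high, 24 above the bench, looking along the rail to the right (-y), 24 in front of the head's middle. Lightly sprung (under 2 N), gives up to 3 mm. Axes parallel to the dispenser's.
- battery_pack: black laptop battery pack, 205 x 48 x 22, lying to the right of the dispenser; sizes in mm, origin under its middle; not part of the job
- screwdriver: precision screwdriver with red handle, 150 long, lying on the robot's side of the rail; sizes in mm, origin under its middle; not part of the job
- spudger: flat blue plastic prying stick, 165 x 14 x 6, lying left of the dispenser; sizes in mm, origin under its middle; not part of the job
- tab_jar: small capped jar, 44 in diameter, 50 high, behind the rail, left of the magazine (changes places with the tape reel); sizes in mm, origin under its middle; not part of the job
- tape_reel: amber tape reel lying flat, 60 in diameter, 16 high, behind the rail, left of the magazine; sizes in mm, origin under its middle; not part of the job
- screw_tray: white two-part screw tray, 90 x 60 x 18, standing in front, right of the rail's right end; sizes in mm, origin under its middle; not part of the job
Mind the look-alikes: they are no part of the job. What is shaped like the cell1 but green or white is not meant. What is meant by the test_head is not pink, and is the smaller of those in its own colour.

How it is judged:
By the outcome, as a careful person would: the job done as asked, in the order asked, and still so for the second after the job is handed in, with the robot touching nothing.
It also fails if it takes over 45 s, if anything falls off the work surface, if the arm or the gripper's body presses on something with over 40 N, if the wrist force passes 120 N, or if a joint passes its speed limit or range.

## Robot

A 6-joint arm with a two-finger parallel gripper is mounted at the origin on the work surface. World frame = base frame: x ahead of the robot, y to its left, z up, the work surface at z = 0. Lengths are in m, angles in rad, forces in N, time in s.
With the tool pointing down it reaches from about 0.35 to 0.875 m from the base axis. Payload 15.5 kg.
Tool frame: the origin (TCP) lies on the centre line of the jaws, within the pads' length; the fingertips stand 8 mm ahead of it and the grasp point (between the pads) lies 11 mm behind it (env.tips_ahead is the distance from the TCP to the fingertips, in m); z points along the fingers, y is the line along which they close (so a half turn about z gives the same grasp; the last joint's range is limited). The gripper opens to 85 mm and grips with 20 to 120 N. Pads are 22 mm wide; open, the fingers measure 114 mm over their backs; the gripper's body (76 mm by 85 mm) begins 54 mm behind the grasp point. The pads swing forward as they close: fully open they stand 13 mm farther back than shut.
Start: joints at [1.206, 0.494, 1.345, -0, 1.302, -0.096], TCP at [0.166, 0.603, 0.239] pointing down, gripper open.
Joint ranges: [-2.91, 2.91], [-0.82, 2.16], [0.22, 2.67], [-1.22, 4.37], [0.12, 2.79], [-3.08, 3.08]. Speed limits (rad/s): [1.89, 1.89, 2.57, 3.01, 3.01, 3.01].

## Interface

Orientations are given as a rotation vector (axis times angle).
In Python, from bench import monitor, snapshot, sign_off, env gives the robot as it stands.
- The arm moves only by the tool carry_out, never from a script. Its argument "targets" is a list that holds one entry, the list of rows, each a list of 7 numbers: the opening, from 0 (shut) to 1 (fully open), then the shift along the tool's x, y, z in m, then the turn, a rotation vector about the tool's x, y, z in rad. In form: [[[claw, x, y, z, rx, ry, rz], ...]]. A call has 1 to 12 rows; each row is the pose to reach, as a shift and turn from the pose commanded when the call began, along the tool's axes at that moment; what a row does not reach only later rows make up. A row lasts 1/8 s, in which the tool goes at most 62.5 mm and 10.7 degrees, less where a joint would pass 70% of its speed; a pose out of reach is approached as far as the arm can. A call with a gripper value outside its range is refused whole. The fingers move at their own pace and stop on an object; "squeeze" is the grip in N (left out, the last holds). Time passes only in rows, so rows that repeat a pose let the fingers close. It gives the time, the measured TCP pose, the force, the opening and the grip force at its end, in the units of the state.
- monitor.observe(): the state, without advancing time (a new reading comes with each control period).
- snapshot(name): name is "scene" or "side" or "wrist"; returns a dict with "frame" (400x640x3 uint8, blue, green, red), "fx", "fy", "cx", "cy" (pixels), "R" (3x3) and "t" (3): a world point X has camera coordinates R X + t. Camera axes: x right, y down, z forward; pixel columns grow to the right and rows downward; lengths in m; the calibration is good to about 2 mm. The wrist camera is an equidistant fisheye: a pixel r from the principal point sees the ray r / f radians off the axis. A picture is of the moment at which its call begins. There is no depth.
- sign_off(): hands the job in; it is judged then, once.
The state is a dict: "time": time; "joint_positions": joint angles; "joint_vel": joint speeds; "effort": joint torques, N m; "tool_pos": TCP position; "tcp_rot": TCP orientation; "contact_force": force on the tool from outside, world axes, zero at the start; "moment": the same for the moment, N m; "finger_gap": finger opening in m; "grasp_force": force on a finger pad.
Only numpy, scipy, OpenCV 4.12 (cv2) and the standard library are available. Lean on these libraries where they do the work, as an engineer would, in place of code of your own. Each camera call takes 0.05 s, during which the arm holds its last target. There are 200 camera calls.

## Working session

There is one attempt and no reset: what is moved stays moved. The work goes in short steps, Python scripts to look and compute and a tool call to move; the robot and the scene stay as the last step left them, time stands still between calls to the robot, and variables do not carry over. Pictures are saved under pics/ and viewed, at most 11 in all, crops included, and the job is handed in when it is done.

Besides the shell and the picture viewer there is one more tool, called after ">>>" as name([rows], argument=value, ...), one row to a line, values as JSON. carry_out: Moves the arm, as the interface text tells. Its arguments: {"type":"object","properties":{"targets":{"type":"array","items":{"type":"array","items":{"type":"array","items":{"type":"number"}}}},"squeeze":{"type":"number"}},"required":["targets"]}

```bash
mkdir -p pics; cat > h.py <<'E'
import numpy as np, cv2, json
from bench import monitor, snapshot, sign_off, env
E
python3 - <<'E'
from h import *
for n in("scene","side"):
    s=snapshot(n); cv2.imwrite(f"pics/{n}0.png",s["frame"])
    np.savez(f"{n}0.npz",**s)
    print(n,s["fx"],s["cx"],s["cy"],(-np.array(s["R"]).T@s["t"]).round(3),np.array(s["R"]).round(2).tolist())
o=monitor.observe(); print(o["tool_pos"],o["tcp_rot"],o["time"],env.tips_ahead)
E
```

```text
scene 424.7699251747318 319.3917842601889 203.60125359094752 [0.873 0.5   0.905] [[-0.85, 0.53, 0.01], [0.42, 0.69, -0.59], [-0.32, -0.49, -0.81]]
side 412.1915639889233 322.27010582244 194.27433498433018 [0.386 0.65  0.586] [[-0.96, -0.28, 0.02], [-0.19, 0.57, -0.8], [0.21, -0.77, -0.6]]
[0.16589199 0.60226539 0.23875374] [-4.20974396e-01 -3.11301435e+00  1.68563326e-03] 0.1 0.008
```

View pics/scene0.png

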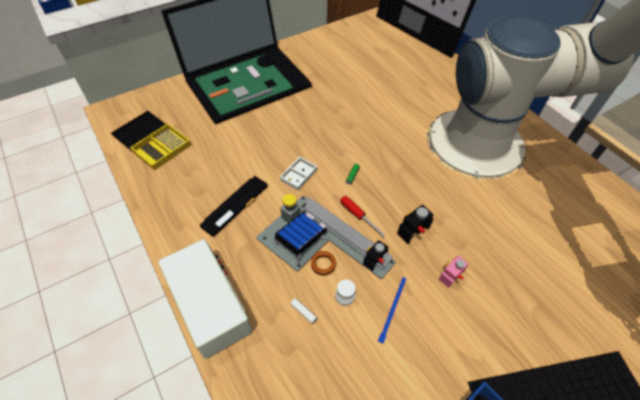

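View pics/side0.png

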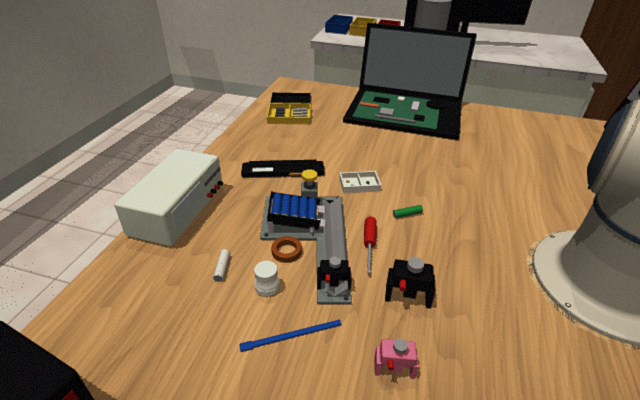

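The scene view shows the yellow cap at (290,200), the rail running to the black head at (376,254), and a larger black head and a pink one off the rail. In the side view the cap is at (309,176) and the head's thumbscrew at about (335,262).

```bash
cat >> h.py <<'E'
def ray(s,u,v):
    R=np.array(s["R"]);d=R.T@np.array([(u-s["cx"])/s["fx"],(v-s["cy"])/s["fy"],1]);return -R.T@np.array(s["t"]),d
def plane(s,u,v,z):
    c,d=ray(s,u,v);return c+d*(z-c[2])/d[2]
def proj(s,X):
    p=np.array(s["R"])@X+np.array(s["t"]);return np.array([s["cx"]+s["fx"]*p[0]/p[2],s["cy"]+s["fy"]*p[1]/p[2]])
E
python3 - <<'E'
from h import *
a=dict(np.load("scene0.npz"));b=dict(np.load("side0.npz"))
for n,s,(x,y) in(("scene",a,(255,180)),("side",b,(255,160))):
    h=cv2.cvtColor(s["frame"],cv2.COLOR_BGR2HSV)
    m=cv2.inRange(h,(20,120,100),(35,255,255));k,l,st,c=cv2.connectedComponentsWithStats(m)
    for i in range(1,k):
        if st[i,4]>20: print(n,st[i],c[i].round(1),plane(s,*c[i],.085).round(4))
A=cv2.resize(a["frame"][185:285,250:410],None,fx=5,fy=5,interpolation=3)[:, :800]
B=cv2.resize(b["frame"][160:310,240:370],None,fx=4,fy=4,interpolation=3)
cv2.imwrite("pics/ca.png",A);cv2.imwrite("pics/cb.png",B)
E
```

```text
scene [76  0 19  5 51] [83.1  1.2] [ 0.7958 -1.2     0.085 ]
scene [ 130  123   61   47 1167] [160.6 146.2] [ 0.8046 -0.3727  0.085 ]
scene [282 193  15  14 170] [288.8 199.2] [ 0.6033 -0.0472  0.085 ]
side [349  17  27  19 228] [359.7  26.6] [ 0.743  -1.2088  0.085 ]
side [267 103  44  21 663] [288.2 113.4] [ 0.7481 -0.3081  0.085 ]
side [301 169  16  13 149] [308.8 174.5] [ 0.6061 -0.047   0.085 ]
```

View pics/ca.png

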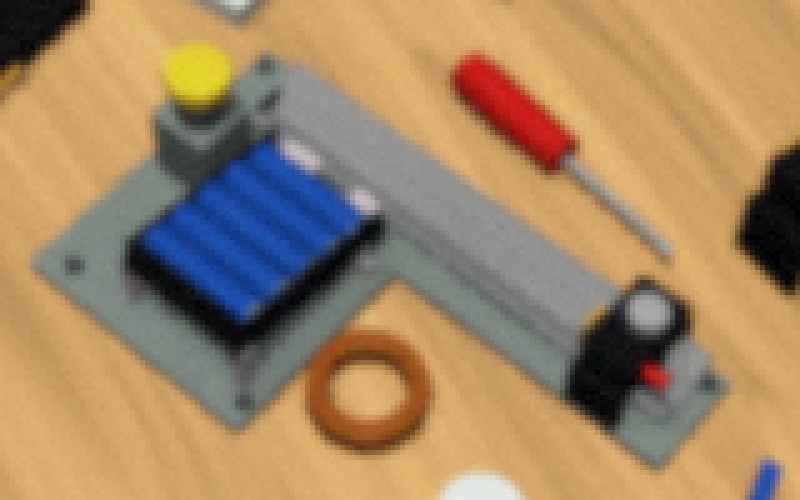

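View pics/cb.png

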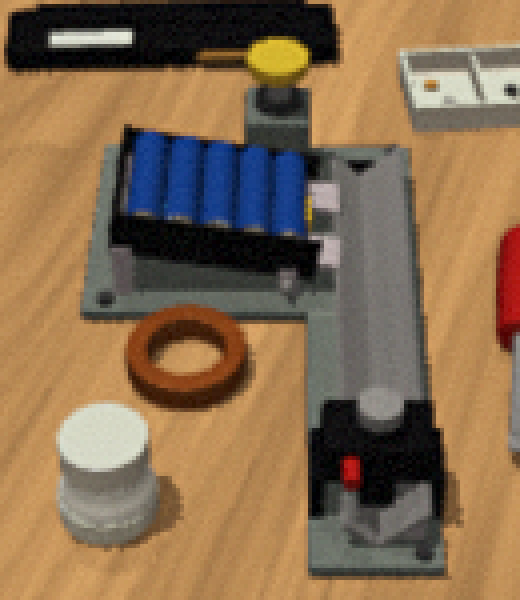

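The crops show the base-plate corners, the cap top at crop (200,68)/(277,57), and the thumbscrew at crop (648,305)/(382,402). The brass contact is at (597,320) in the scene crop. I'll fit the pose from these corners.

```bash
python3 - <<'E'
from h import *
from scipy.optimize import least_squares
a=dict(np.load("scene0.npz"));b=dict(np.load("side0.npz"))
A=lambda u,v:(u/5+250-.4,v/5+185-.4)
B=lambda u,v:(u/4+240-.4,v/4+160-.4)
obs=[(a,A(35,262),(88,-90,8)),(a,A(240,430),(88,50,8)),(a,A(728,385),(-88,210,8)),(a,A(200,68),(-12,-64,88)),
(b,B(82,318),(88,50,8)),(b,B(108,147),(88,-90,8)),(b,B(410,150),(-88,-90,8)),(b,B(445,573),(-88,210,8)),(b,B(277,57),(-12,-64,88))]
hd=[(a,A(648,305)),(b,B(382,402))]
def W(p,q):
    c,s=np.cos(p[2]),np.sin(p[2]);x,y,z=np.array(q)/1e3
    return np.array([p[0]+c*x-s*y,p[1]+s*x+c*y,z])
def f(p):
    return np.concatenate([W(p,q)[:2]-plane(s,*uv,q[2]/1e3)[:2] for s,uv,q in obs])
r=least_squares(f,[.6,0,0],loss="soft_l1",f_scale=.003);p=r.x
print(p.round(4),(f(p).reshape(-1,2)*1e3).round(1).tolist())
c,s=np.cos(p[2]),np.sin(p[2])
for sc,uv in hd:
    d=plane(sc,*uv,.07)[:2]-p[:2]; print("head disp",c*d[0]+s*d[1],-s*d[0]+c*d[1])
for n,q in(("plunger",(-12,-64,88)),("landing",(-58,0,10)),("behind",(-58,-48,10))): print(n,W(p,q).round(4))
print(monitor.observe()["tool_pos"], monitor.observe()["joint_positions"])
E
```

```text
[0.5955 0.0204 0.2947] [[3.0, -1.2], [2.0, 0.7], [-3.0, 1.6], [1.4, 2.4], [1.8, -2.4], [0.7, -0.6], [-1.8, -0.8], [-1.8, -0.4], [-3.0, 0.9]]
head disp -0.06111751067900793 0.16847899522188703
head disp -0.057808669948832186 0.1686717582634178
plunger [ 0.6026 -0.0444  0.088 ]
landing [0.54   0.0035 0.01  ]
behind [ 0.5539 -0.0424  0.01  ]
[0.16589199 0.60226539 0.23875374] [ 1.20646745e+00  4.94143082e-01  1.34604683e+00 -8.74488989e-06
  1.30250296e+00 -9.54964222e-02]
```

```bash
cat >> h.py <<'E'
from scipy.spatial.transform import Rotation as Ro
P=np.array([.5955,.0204,.2947])
def W(q,p=P):
    c,s=np.cos(p[2]),np.sin(p[2]);x,y,z=np.array(q)/1e3
    return np.array([p[0]+c*x-s*y,p[1]+s*x+c*y,z])
def row(q,yaw=None):
    "tool shift/turn to bring fingertips to dispenser-frame point q (mm), tool y along the rail"
    o=monitor.observe();R=Ro.from_rotvec(o["tcp_rot"])
    yaw=P[2] if yaw is None else yaw
    G=Ro.from_euler("z",yaw)*Ro.from_matrix(np.diag([-1,1,-1]))
    d=W(q)+[0,0,env.tips_ahead]-o["tool_pos"]
    return R.inv().apply(d).round(4),(R.inv()*G).as_rotvec().round(4)
def st():
    o=monitor.observe();print({k:np.round(o[k],4).tolist() for k in("time","tool_pos","joint_positions","contact_force","finger_gap")})
E
python3 -c "
from h import *
print(row((-12,-64,170)))"
```

```text
(array([-0.5928, -0.5073,  0.0613]), array([-1.000e-03, -4.000e-04, -5.635e-01]))
```

>>> carry_out([
  [[0,-0.593,-0.507,0.03,0,0,-0.563],[0,-0.593,-0.507,0.03,0,0,-0.563],[0,-0.593,-0.507,0.03,0,0,-0.563],[0,-0.593,-0.507,0.03,0,0,-0.563],[0,-0.593,-0.507,0.03,0,0,-0.563],[0,-0.593,-0.507,0.03,0,0,-0.563],[0,-0.593,-0.507,0.061,0,0,-0.563],[0,-0.593,-0.507,0.061,0,0,-0.563],[0,-0.593,-0.507,0.061,0,0,-0.563],[0,-0.593,-0.507,0.061,0,0,-0.563],[0,-0.593,-0.507,0.061,0,0,-0.563],[0,-0.593,-0.507,0.061,0,0,-0.563]],
])

```text
time: 1.6
tool_pos: [0.5778, -0.007, 0.1831]
tcp_rot: [0.46, -3.108, -0.0]
contact_force: [1.4, 0.3, -0.3]
finger_gap: 0.0001
grasp_force: 0.0
```

```bash
python3 - <<'E'
from h import *
s=snapshot("wrist");np.savez("w1.npz",**s);cv2.imwrite("pics/w1.png",s["frame"]);st()
s=snapshot("scene");np.savez("scene1.npz",**s)
print(row((-12,-64,120)))
E
```

```text
{'time': 1.65, 'tool_pos': [0.5817, -0.0128, 0.1824], 'joint_positions': [-0.1235, 0.493, 1.5252, -0.0021, 1.1208, -1.9851], 'contact_force': [2.0692, -9.0336, -0.5123], 'finger_gap': 0.0003}
(array([-0.0121, -0.0395,  0.0546]), array([-0.0013,  0.0005, -0.0045]))
```

View pics/w1.png

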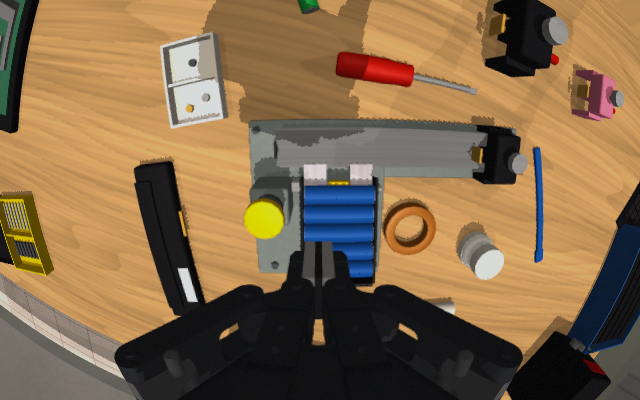

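The wrist view shows the cap at (264,218), base corners at about (250,122), (260,272) and (517,130), the head's thumbscrew at (519,163) and brass at (477,155). I'll re-fit from this sharper view.

```bash
cat >> h.py <<'E'
def fray(s,u,v,z):
    R=np.array(s["R"]);x,y=(u-s["cx"])/s["fx"],(v-s["cy"])/s["fy"];r=np.hypot(x,y)+1e-9
    d=R.T@np.array([np.sin(r)*x/r,np.sin(r)*y/r,np.cos(r)]);c=-R.T@np.array(s["t"]);return c+d*(z-c[2])/d[2]
def disp(X):
    c,s=np.cos(P[2]),np.sin(P[2]);d=X[:2]-P[:2];return (np.array([c*d[0]+s*d[1],-s*d[0]+c*d[1]])*1e3).round(1)
E
python3 - <<'E'
from h import *
s=dict(np.load("w1.npz"))
h=cv2.cvtColor(s["frame"],cv2.COLOR_BGR2HSV)
m=cv2.inRange(h,(22,150,120),(33,255,255))[150:260,200:300]
c,r=cv2.minEnclosingCircle(max(cv2.findContours(m,0,2)[0],key=cv2.contourArea));print(c,r)
for n,uv,z,q in(("cap",(c[0]+200,c[1]+150),.086,(-12,-64)),("c",(250,122),.008,(-88,-90)),("c",(260,272),.008,(88,-90)),("c",(517,130),.008,(-88,210)),
 ("screw",(519,163),.07,(-58,168)),("brass",(472,155),.034,(-58,144)),("railRtop",(277,133),.031,(-79,-60)),("railL",(278,164),.024,(-44,-60))):
    X=fray(s,*uv,z);print(n,X.round(4),disp(X),q)
print("camera",(-np.array(s["R"]).T@s["t"]).round(3));st()
E
```

```text
(63.66716003417969, 68.92603302001953) 20.311237335205078
cap [ 0.6055 -0.0452  0.086 ] [ -9.5 -65.7] (-12, -64)
c [ 0.5426 -0.0895  0.008 ] [-82.5 -89.8] (-88, -90)
c [ 0.7074 -0.0394  0.008 ] [ 89.7 -89.7] (88, -90)
c [0.4546 0.1952 0.008 ] [-84.1 208.2] (-88, 210)
screw [0.4921 0.1658 0.07  ] [-56.7 169.2] (-58, 168)
brass [0.5031 0.1325 0.034 ] [-55.9 134.1] (-58, 144)
railRtop [ 0.543  -0.0577  0.031 ] [-73.  -59.4] (-79, -60)
railL [ 0.5729 -0.0494  0.024 ] [-41.9 -60.2] (-44, -60)
camera [ 0.504 -0.03   0.318]
{'time': 1.7, 'tool_pos': [0.5796, -0.0098, 0.1825], 'joint_positions': [-0.1194, 0.4908, 1.5292, -0.0011, 1.1206, -1.9799], 'contact_force': [0.8818, 1.3609, 0.3182], 'finger_gap': 0.0001}
```

```bash
sed -i 's/^P=.*/P=np.array([.597,.0208,.2947])/' h.py; python3 -c "
from h import *
print(row((-12,-64,100)));st()"
```

```text
(array([-0.0137, -0.0396,  0.0746]), array([-0.0013,  0.0005, -0.0045]))
{'time': 1.7, 'tool_pos': [0.5796, -0.0098, 0.1825], 'joint_positions': [-0.1194, 0.4908, 1.5292, -0.0011, 1.1206, -1.9799], 'contact_force': [0.8818, 1.3609, 0.3182], 'finger_gap': 0.0001}
```

>>> carry_out([
  [[0,-0.014,-0.04,0.04,0,0,-0.004],[0,-0.014,-0.04,0.072,0,0,-0.004],[0,-0.014,-0.04,0.072,0,0,-0.004],[0,-0.014,-0.04,0.072,0,0,-0.004]],
])

```text
time: 2.2
tool_pos: [0.6022, -0.0389, 0.1126]
tcp_rot: [-0.467, 3.106, -0.0]
contact_force: [0.7, 0.8, -0.3]
finger_gap: -0.0001
grasp_force: 0.0
```

```bash
python3 - <<'E'
from h import *
st();print(row((-12,-64,88)))
s=snapshot("wrist");np.savez("w2.npz",**s);cv2.imwrite("pics/w2.png",s["frame"])
h=cv2.cvtColor(s["frame"],cv2.COLOR_BGR2HSV)
m=cv2.inRange(h,(22,150,120),(33,255,255))
k,l,t,c=cv2.connectedComponentsWithStats(m)
for i in range(1,k):
    if t[i,4]>60: print(t[i])
for n,f in(("scene",plane),("side",plane)):
    q=snapshot(n);cv2.imwrite(f"pics/{n}2.png",q["frame"])
E
```

```text
{'time': 2.2, 'tool_pos': [0.6022, -0.0389, 0.1126], 'joint_positions': [-0.1634, 0.6071, 1.5344, 0.0001, 0.9994, -2.0329], 'contact_force': [0.6842, 0.8205, -0.2847], 'finger_gap': -0.0001}
(array([-0.0003, -0.0054,  0.0166]), array([-0.0003,  0.0007,  0.004 ]))
[383 188  26   5 121]
[  0 211  28  82 380]
[ 278  216   57   46 1460]
```

View pics/w2.png

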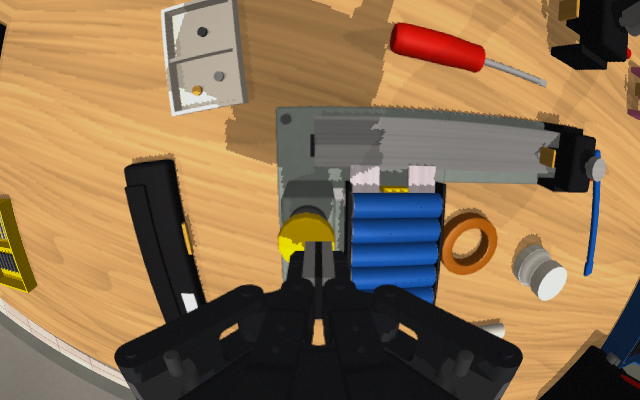

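The wrist view shows the cap centred at column 306, about 6 mm to the -y side of the fingers (column 318), which agrees with the computed remaining shift. Pressing now.

>>> carry_out([
  [[0,0,-0.006,0.006,0,0,0.004],[0,0,-0.006,0.012,0,0,0.004],[0,0,-0.006,0.016,0,0,0.004],[0,0,-0.006,0.02,0,0,0.004],[0,0,-0.006,0.024,0,0,0.004],[0,0,-0.006,0.027,0,0,0.004],[0,0,-0.006,0.029,0,0,0.004],[0,0,-0.006,0.029,0,0,0.004]],
])

```text
time: 3.35
tool_pos: [0.6037, -0.0451, 0.0838]
tcp_rot: [-0.461, 3.107, -0.001]
contact_force: [-8.2, -1.2, 28.3]
finger_gap: 0.0
grasp_force: 13.9
```

>>> carry_out([
  [[0,0,0,0,0,0,0],[0,0,0,0,0,0,0],[0,0,0,0,0,0,0],[0,0,0,0,0,0,0],[0,0,0,-0.01,0,0,0],[0,0,0,-0.03,0,0,0],[0,0,0,-0.06,0,0,0],[0,0,0,-0.06,0,0,0]],
])

```text
time: 4.35
tool_pos: [0.605, -0.0451, 0.1444]
tcp_rot: [-0.46, 3.104, -0.002]
contact_force: [-0.2, 0.0, -0.3]
finger_gap: -0.0003
grasp_force: 0.0
```

```bash
python3 - <<'E'
from h import *
st();print(row((-61,-52,70)))
s=snapshot("wrist");np.savez("w3.npz",**s);cv2.imwrite("pics/w3.png",s["frame"])
E
```

```text
{'time': 4.35, 'tool_pos': [0.605, -0.0451, 0.1444], 'joint_positions': [-0.1728, 0.5691, 1.5014, 0.0002, 1.0674, -2.038], 'contact_force': [-0.2072, 0.041, -0.3173], 'finger_gap': -0.0003}
(array([0.0497, 0.0134, 0.0662]), array([-0.0015,  0.0034, -0.0004]))
```

View pics/w3.png

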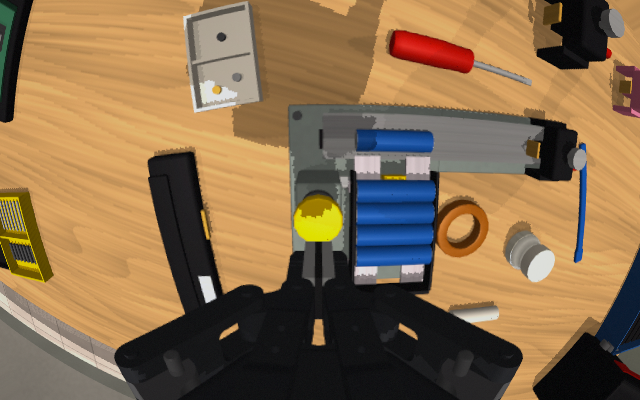

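One cell lies in the rail, spanning columns 356–433 at row 140, and four remain at the gate. The brass contact is at (534,149).

```bash
python3 - <<'E'
from h import *
s=dict(np.load("w3.npz"))
h=cv2.cvtColor(s["frame"],cv2.COLOR_BGR2HSV)
m=cv2.inRange(h,(105,120,60),(125,255,255)); m[:120]=0;m[158:]=0;m[:,:340]=0;m[:,450:]=0
print(cv2.boundingRect(m)); ys,xs=np.nonzero(m)
y=ys.mean()
X=lambda u,v,z:disp(fray(s,u,v,z))
print("cell ends",X(xs.min(),y,.030),X(xs.max()+1,y,.030),"mid",X(xs.mean(),y,.03))
print("brass edge",X(528,149,.034),"cap",X(318,219,.086),"rail Rside r-end",X(322,115,.031),"otherside",X(322,158,.024),"screw",X(577,158,.07))
E
```

```text
(357, 130, 77, 22)
cell ends [-56.8 -34.3] [-58.8  31.9] mid [-57.5  -3. ]
brass edge [-57.5 131.4] cap [-11.5 -65.9] rail Rside r-end [-77.3 -62.7] otherside [-41.  -62.6] screw [-58.6 166.1]
```

>>> carry_out([
  [[0,0.025,0.007,0,0,0,0],[0,0.0497,0.007,0,0,0,0],[0,0.0497,0.007,0.04,0,0,0],[0,0.0497,0.007,0.08,0,0,0],[0,0.0497,0.007,0.096,0,0,0],[0,0.0497,0.007,0.096,0,0,0]],
])

```text
time: 5.15
tool_pos: [0.5535, -0.0525, 0.0456]
tcp_rot: [0.46, -3.106, -0.001]
contact_force: [1.2, 0.0, -0.0]
finger_gap: 0.0001
grasp_force: 0.0
```

```bash
python3 - <<'E'
from h import *
st();print(row((-61,-57,26)))
s=snapshot("wrist");np.savez("w4.npz",**s);f=s["frame"]
cv2.imwrite("pics/w4.png",cv2.resize(f[100:320,180:500],None,fx=2.5,fy=2.5))
E
```

```text
{'time': 5.15, 'tool_pos': [0.5535, -0.0525, 0.0456], 'joint_positions': [-0.202, 0.6592, 1.6982, -0.0, 0.7864, -2.0671], 'contact_force': [1.2316, 0.0358, -0.0061], 'finger_gap': 0.0001}
(array([-0.0019,  0.0005,  0.0116]), array([ 0.0011, -0.002 , -0.0004]))
```

View pics/w4.png

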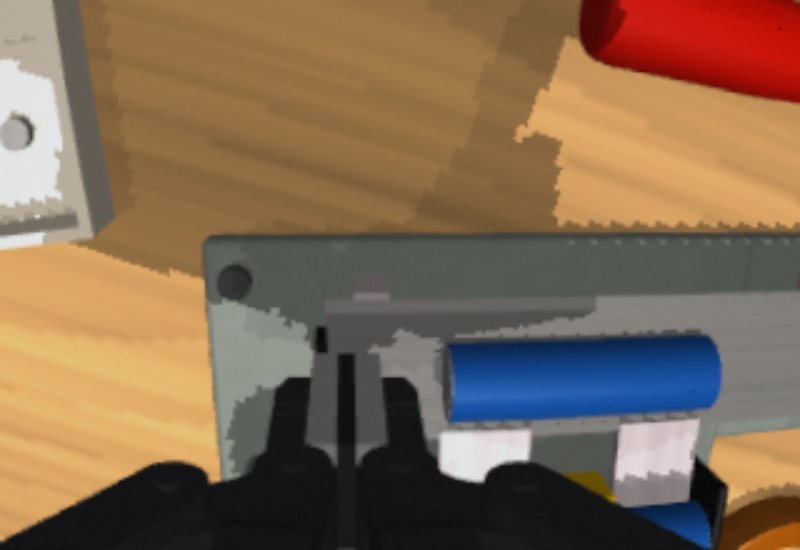

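The fingers are behind the cell's right end and inside the rail's width. Lowering and checking force.

>>> carry_out([
  [[0,-0.0015,0,0.005,0,0,0],[0,-0.002,0,0.009,0,0,0],[0,-0.002,0,0.0115,0,0,0],[0,-0.002,0,0.0115,0,0,0]],
])

```text
time: 5.7
tool_pos: [0.556, -0.0521, 0.035]
tcp_rot: [0.461, -3.108, -0.0]
contact_force: [1.2, -0.8, -0.1]
finger_gap: 0.0001
grasp_force: 0.0
```

>>> carry_out([
  [[0,0,0.005,0,0,0,0],[0,0,0.01,0,0,0,0],[0,0,0.015,0,0,0,0],[0,0,0.02,0,0,0,0],[0,0,0.025,0,0,0,0],[0,0,0.03,0,0,0,0],[0,0,0.035,0,0,0,0],[0,0,0.04,0,0,0,0],[0,0,0.045,0,0,0,0],[0,0,0.05,0,0,0,0],[0,0,0.054,0,0,0,0],[0,0,0.056,0,0,0,0]],
])

```text
time: 7.2
tool_pos: [0.5397, 0.0017, 0.035]
tcp_rot: [0.461, -3.108, 0.0]
contact_force: [-0.8, -1.6, 0.6]
finger_gap: -0.0003
grasp_force: 0.4
```

```bash
cat >> h.py <<'E'
def look(name):
    st();o=monitor.observe();print("tcp disp",disp(np.array(o["tool_pos"])))
    s=snapshot("wrist");np.savez(name+".npz",**s);f=s["frame"]
    h=cv2.cvtColor(f,cv2.COLOR_BGR2HSV);m=cv2.inRange(h,(105,120,60),(125,255,255))
    k,l,t,c=cv2.connectedComponentsWithStats(m)
    for i in range(1,k):
        if t[i,4]>200:
            x,y,w,hh,_=t[i];v=c[i][1];print(t[i],disp(fray(s,x,v,.03)),disp(fray(s,x+w,v,.03)))
    cv2.imwrite(f"pics/{name}.png",cv2.resize(f[100:320,240:560],None,fx=2.5,fy=2.5))
E
python3 -c "
from h import *
look('w5')"
```

```text
{'time': 7.2, 'tool_pos': [0.5397, 0.0017, 0.035], 'joint_positions': [-0.1075, 0.6628, 1.7468, -0.0, 0.7321, -1.9727], 'contact_force': [-0.7748, -1.6044, 0.5692], 'finger_gap': -0.0003}
tcp disp [-60.3  -1.6]
[ 332  238  119   37 3504] [-61.9   5. ] [-59.6  70.7]
[577 284  25  66 485] [ 11.7 212. ] [ 22.6 257.1]
[311 319  15  27 285] [-7.4 -6.3] [-7.4  2.6]
```

View pics/w5.png

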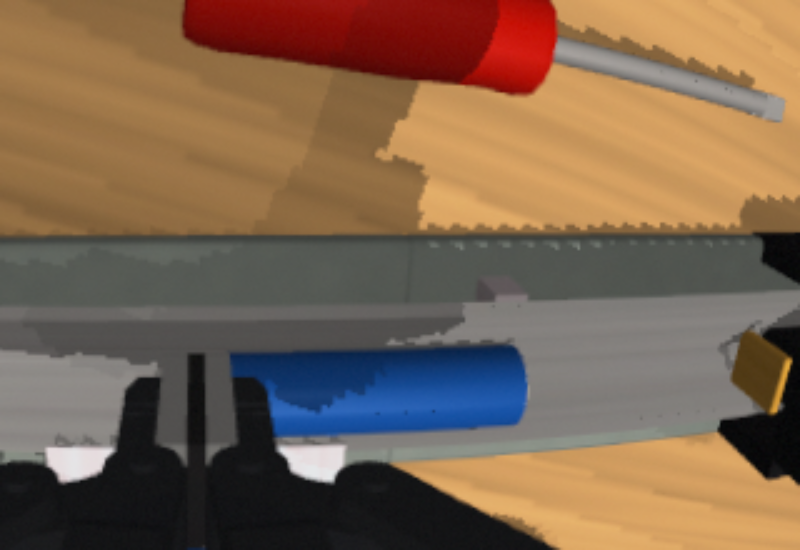

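The fingers are in contact with the cell, whose left end is at crop column 525. The brass face is at crop column ~735, row 360.

```bash
python3 - <<'E'
from h import *
s=dict(np.load("w5.npz"))
for u,v,z in((743,333,.034),(733,380,.014),(733,380,.024),(785,412,.014),(733,357,.024),(525,385,.023),(525,385,.03)): print(u,v,z,disp(fray(s,240+u/2.5,100+v/2.5,z)))
E
```

```text
743 333 0.034 [-72.1 126.4]
733 380 0.014 [-48.1 146.4]
733 380 0.024 [-53.9 136.8]
785 412 0.014 [-35.  173.3]
733 357 0.024 [-60.7 134.5]
525 385 0.023 [-56.6  73.5]
525 385 0.03 [-60.5  69.9]
```

>>> carry_out([
  [[0,0,0.005,0,0,0,0],[0,0,0.01,0,0,0,0],[0,0,0.015,0,0,0,0],[0,0,0.02,0,0,0,0],[0,0,0.025,0,0,0,0],[0,0,0.03,0,0,0,0],[0,0,0.035,0,0,0,0],[0,0,0.04,0,0,0,0],[0,0,0.044,0,0,0,0],[0,0,0.048,0,0,0,0],[0,0,0.05,0,0,0,0],[0,0,0.05,0,0,0,0]],
])

```text
time: 8.75
tool_pos: [0.5253, 0.0494, 0.035]
tcp_rot: [-0.461, 3.108, 0.0]
contact_force: [0.6, 0.1, 0.6]
finger_gap: 0.0002
grasp_force: 0.0
```

```bash
python3 -c "
from h import *
look('w6')"
```

```text
{'time': 8.75, 'tool_pos': [0.5253, 0.0494, 0.035], 'joint_positions': [-0.0194, 0.6532, 1.7774, 0.0, 0.711, -1.8845], 'contact_force': [0.5759, 0.066, 0.5692], 'finger_gap': 0.0002}
tcp disp [-60.3  48.2]
[ 547  218   34  143 1153] [-27.6 205.8] [-20.8 248.1]
[ 332  238  119   36 3524] [-62.1  54.9] [-59.9 120.4]
[614 321  26  51 479] [ 85.2 378.6] [118.8 475.4]
```

View pics/w6.png

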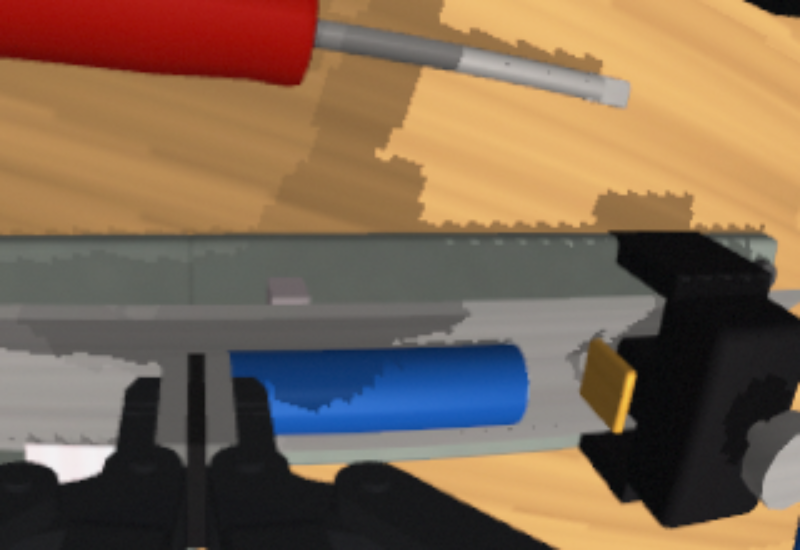

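The cell's end is at crop column 525 and the brass face's mid-height at ~608, so the gap is about 20 mm.

>>> carry_out([
  [[0,0,0.004,0,0,0,0],[0,0,0.008,0,0,0,0],[0,0,0.012,0,0,0,0],[0,0,0.015,0,0,0,0],[0,0,0.017,0,0,0,0],[0,0,0.018,0,0,0,0],[0,0,0.018,0,0,0,0]],
])

```text
time: 9.68
tool_pos: [0.5201, 0.0666, 0.035]
tcp_rot: [0.46, -3.108, -0.0]
contact_force: [-0.4, 0.1, -0.1]
finger_gap: -0.0001
grasp_force: 0.0
```

```bash
cat >> h.py <<'E'
def brass(name):
    s=dict(np.load(name+".npz"));h=cv2.cvtColor(s["frame"],cv2.COLOR_BGR2HSV)
    m=cv2.inRange(h,(15,110,80),(30,255,255));m[:225]=0;m[285:]=0;m[:,:445]=0;m[:,500:]=0
    b=cv2.inRange(h,(105,120,60),(125,255,255))
    for v in range(238,274,4):
        x=np.nonzero(m[v])[0];y=np.nonzero(b[v,300:500])[0]+300
        print(v,"blue end",y.max() if len(y) else 0,"brass",(x.min(),x.max()) if len(x) else None)
E
python3 -c "
from h import *
brass('w6');look('w7');brass('w7')"
```

```text
238 blue end 445 brass (np.int64(476), np.int64(483))
242 blue end 448 brass (np.int64(475), np.int64(487))
246 blue end 449 brass (np.int64(474), np.int64(491))
250 blue end 450 brass (np.int64(474), np.int64(494))
254 blue end 450 brass (np.int64(473), np.int64(493))
258 blue end 450 brass (np.int64(473), np.int64(492))
262 blue end 450 brass (np.int64(476), np.int64(491))
266 blue end 448 brass (np.int64(480), np.int64(490))
270 blue end 431 brass (np.int64(483), np.int64(489))
{'time': 9.675, 'tool_pos': [0.5201, 0.0666, 0.035], 'joint_positions': [0.0134, 0.6507, 1.7856, 0.0001, 0.7053, -1.8517], 'contact_force': [-0.4237, 0.0573, -0.1438], 'finger_gap': -0.0001}
tcp disp [-60.3  66.2]
[ 535  219   32  146 1419] [-28.2 211.7] [-22.5 248. ]
[ 332  238  119   36 3521] [-62.2  72.8] [-59.9 138.4]
[147 305  44  27 625] [-11.4 -46.5] [-16.4 -12.4]
[ 582  313   58   87 2368] [101.3 346.6] [192.1 568.4]
238 blue end 445 brass (np.int64(450), np.int64(454))
242 blue end 448 brass (np.int64(450), np.int64(458))
246 blue end 449 brass (np.int64(451), np.int64(462))
250 blue end 450 brass (np.int64(452), np.int64(467))
254 blue end 450 brass (np.int64(452), np.int64(468))
258 blue end 450 brass (np.int64(452), np.int64(465))
262 blue end 450 brass (np.int64(451), np.int64(464))
266 blue end 448 brass (np.int64(452), np.int64(463))
270 blue end 430 brass (np.int64(455), np.int64(462))
```

>>> carry_out([
  [[0,0,0.001,0,0,0,0],[0,0,0.002,0,0,0,0],[0,0,0.002,0,0,0,0]],
])

```text
time: 10.1
tool_pos: [0.5195, 0.0685, 0.035]
tcp_rot: [0.461, -3.108, -0.0]
contact_force: [-0.5, 0.7, -0.3]
finger_gap: 0.0003
grasp_force: 0.0
```

```bash
python3 -c "
from h import *
look('w8');brass('w8')"
```

```text
{'time': 10.1, 'tool_pos': [0.5195, 0.0685, 0.035], 'joint_positions': [0.0171, 0.6504, 1.7864, 0.0, 0.7047, -1.848], 'contact_force': [-0.5203, 0.6587, -0.2644], 'finger_gap': 0.0003}
tcp disp [-60.3  68.2]
[ 534  219   31  146 1437] [-28.4 212.7] [-22.9 247.5]
[ 332  238  119   36 3518] [-62.2  74.8] [-59.9 140.4]
[144 305  48  27 702] [-10.8 -47.1] [-16.4  -9.7]
[ 581  313   59   87 2434] [100.2 346.2] [191.8 570.2]
238 blue end 445 brass (np.int64(447), np.int64(451))
242 blue end 448 brass (np.int64(450), np.int64(455))
246 blue end 449 brass (np.int64(451), np.int64(459))
250 blue end 450 brass (np.int64(452), np.int64(464))
254 blue end 450 brass (np.int64(452), np.int64(465))
258 blue end 450 brass (np.int64(452), np.int64(462))
262 blue end 449 brass (np.int64(451), np.int64(461))
266 blue end 448 brass (np.int64(450), np.int64(460))
270 blue end 429 brass (np.int64(452), np.int64(459))
```

>>> carry_out([
  [[0,0,0.001,0,0,0,0],[0,0,0.0015,0,0,0,0],[0,0,0.0015,0,0,0,0]],
])

```text
time: 10.52
tool_pos: [0.5191, 0.0699, 0.035]
tcp_rot: [-0.461, 3.108, 0.0]
contact_force: [0.4, -0.8, -0.3]
finger_gap: -0.0
grasp_force: 0.0
```

```bash
python3 -c "
from h import *
look('w9');brass('w9')"
```

```text
{'time': 10.525, 'tool_pos': [0.5191, 0.0699, 0.035], 'joint_positions': [0.0199, 0.6503, 1.787, 0.0, 0.7043, -1.8452], 'contact_force': [0.4237, -0.7957, -0.3167], 'finger_gap': -0.0}
tcp disp [-60.3  69.6]
[ 533  219   31  147 1442] [-28.4 213.2] [-22.9 247.8]
[ 332  238  119   36 3518] [-62.2  76.3] [-59.9 141.9]
[142 305  50  28 757] [-10.3 -47.4] [-16.3  -8.3]
[ 580  312   60   88 2475] [ 99. 345.] [191.2 571.1]
238 blue end 445 brass (np.int64(447), np.int64(449))
242 blue end 448 brass (np.int64(450), np.int64(453))
246 blue end 449 brass (np.int64(451), np.int64(457))
250 blue end 450 brass (np.int64(452), np.int64(462))
254 blue end 450 brass (np.int64(452), np.int64(462))
258 blue end 450 brass (np.int64(452), np.int64(460))
262 blue end 449 brass (np.int64(451), np.int64(459))
266 blue end 448 brass (np.int64(450), np.int64(458))
270 blue end 429 brass (np.int64(449), np.int64(457))
```

>>> carry_out([
  [[0,0,0.001,0,0,0,0],[0,0,0.001,0,0,0,0]],
])

```text
time: 10.82
tool_pos: [0.5187, 0.0709, 0.035]
tcp_rot: [0.461, -3.108, -0.0]
contact_force: [-0.6, -0.0, 0.7]
finger_gap: 0.0004
grasp_force: 0.0
```

```bash
python3 -c "
from h import *
look('w10');brass('w10')"|grep -E 'disp|^2[45]'
```

```text
tcp disp [-60.3  70.7]
242 blue end 447 brass (np.int64(450), np.int64(451))
246 blue end 449 brass (np.int64(451), np.int64(455))
250 blue end 450 brass (np.int64(452), np.int64(460))
254 blue end 450 brass (np.int64(452), np.int64(461))
258 blue end 450 brass (np.int64(452), np.int64(459))
```

>>> carry_out([
  [[0,0,0.001,0,0,0,0],[0,0,0.001,0,0,0,0]],
])

```text
time: 11.12
tool_pos: [0.5185, 0.0719, 0.035]
tcp_rot: [0.461, -3.108, 0.0]
contact_force: [-0.2, 0.4, -0.3]
finger_gap: 0.0002
grasp_force: 0.1
```

```bash
python3 -c "
from h import *
look('w11');brass('w11')"|grep -E 'disp|force|^2[45]'
```

```text
{'time': 11.125, 'tool_pos': [0.5185, 0.0719, 0.035], 'joint_positions': [0.0236, 0.65, 1.7878, -0.0, 0.7037, -1.8414], 'contact_force': [-0.2152, 0.3987, -0.2515], 'finger_gap': 0.0002}
tcp disp [-60.3  71.7]
242 blue end 448 brass (np.int64(450), np.int64(451))
246 blue end 449 brass (np.int64(451), np.int64(455))
250 blue end 450 brass (np.int64(452), np.int64(459))
254 blue end 450 brass (np.int64(452), np.int64(459))
258 blue end 450 brass (np.int64(452), np.int64(458))
```

>>> carry_out([
  [[0,0,0.0008,0,0,0,0],[0,0,0.0008,0,0,0,0]],
])

```text
time: 11.42
tool_pos: [0.5183, 0.0726, 0.035]
tcp_rot: [-0.461, 3.108, -0.0]
contact_force: [0.3, -0.6, 0.1]
finger_gap: -0.0002
grasp_force: 0.2
```

```bash
python3 -c "
from h import *
look('w12');brass('w12')"|grep -E 'disp|force|^2[45]'
```

```text
{'time': 11.425, 'tool_pos': [0.5183, 0.0726, 0.035], 'joint_positions': [0.0251, 0.6499, 1.7881, -0.0, 0.7035, -1.84], 'contact_force': [0.3399, -0.636, 0.0683], 'finger_gap': -0.0002}
tcp disp [-60.3  72.5]
242 blue end 447 brass (np.int64(450), np.int64(451))
246 blue end 449 brass (np.int64(451), np.int64(455))
250 blue end 450 brass (np.int64(452), np.int64(458))
254 blue end 450 brass (np.int64(452), np.int64(458))
258 blue end 450 brass (np.int64(451), np.int64(458))
```

The brass now moves with the cell, so they're touching with the spring about 1 mm in. Backing off slowly, then up.

>>> carry_out([
  [[0,0,-0.0005,0,0,0,0],[0,0,-0.001,0,0,0,0],[0,0,-0.0015,0,0,0,0],[0,0,-0.002,0,0,0,0],[0,0,-0.003,0,0,0,0],[0,0,-0.006,0,0,0,0],[0,0,-0.012,0,0,0,0],[0,0,-0.012,-0.02,0,0,0],[0,0,-0.012,-0.05,0,0,0],[0,0,-0.012,-0.1,0,0,0],[0,0,-0.012,-0.1,0,0,0]],
])

```text
time: 12.85
tool_pos: [0.5236, 0.0608, 0.1382]
tcp_rot: [-0.459, 3.102, -0.001]
contact_force: [-0.2, 0.5, -0.7]
finger_gap: 0.0005
grasp_force: 0.0
```

```bash
python3 - <<'E'
from h import *
look('w13')
s=snapshot("side")["frame"];w=dict(np.load("w13.npz"))["frame"]
cv2.imwrite("pics/f.png",np.vstack([cv2.resize(w[90:250,250:510],(520,320)),cv2.resize(s[160:310,240:500],(520,280))]))
E
```

```text
{'time': 12.85, 'tool_pos': [0.5236, 0.0608, 0.1382], 'joint_positions': [0.0022, 0.484, 1.7072, -0.0001, 0.9447, -1.8626], 'contact_force': [-0.2436, 0.5097, -0.718], 'finger_gap': 0.0005}
tcp disp [-58.6  59.5]
[498 180  12 126 948] [-11.2 237.3] [-10.3 253. ]
[ 342  185   77   21 1589] [-59.3  78.7] [-59.4 145. ]
[ 208  234   78   65 4022] [  6.7 -44.7] [ 3.9 30.1]
[559 258  81 136 484] [ 99.8 378. ] [165.  662.1]
```

View pics/f.png

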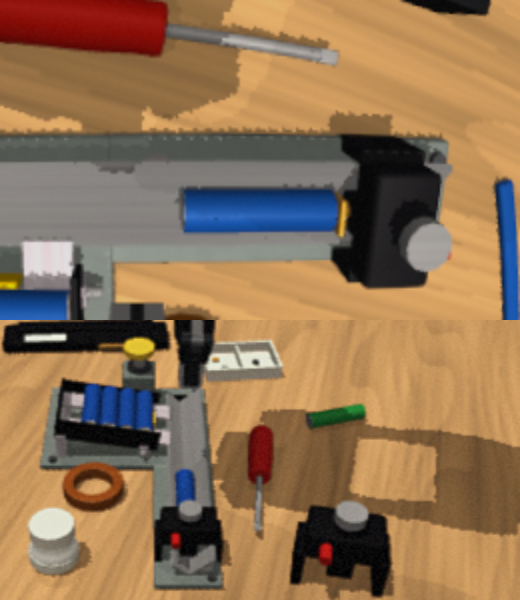

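The cell lies against the brass contact (wrist crop: cell end at column 338, brass at 340), and everything else is in place.

```bash
python3 -c "
from h import *
print(sign_off())"
```

```text
the job is handed in; nothing more can be done
None
```

I pressed the plunger once and slid the single released cell along the rail until it touched the test head's brass contact. It was lying there with the arm clear when I handed the job in; no verdict came back.

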